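# Slide the dough card out over the chopping board's edge

### The arm

A 6-joint arm with a two-finger parallel gripper is mounted at the origin on a cart in front of the work surface, level with it; the furniture and walls round the work are solid. World frame = base frame: x ahead of the robot, y to its left, z up, the work surface at z = 0. Lengths are in m, angles in rad, forces in N, time in s.
With the tool pointing down it reaches from about 0.325 to 0.775 m from the base axis. Payload 5.5 kg.
Tool frame: the origin (TCP) lies at the very end of the fingers, on their centre line; the grasp point (between the pads) lies 19 mm behind it; z points along the fingers, y is the line along which they close (so a half turn about z gives the same grasp; the last joint's range is limited). The gripper opens to 85 mm and grips with 20 to 120 N. Pads are 22 mm wide; open, the fingers measure 114 mm over their backs; the gripper's body (76 mm by 85 mm) begins 54 mm behind the grasp point. The pads swing forward as they close: fully open they stand 13 mm farther back than shut.
Start: joints at [-1.314, 0.091, 1.231, -0, 1.82, -0.057], TCP at [0.185, -0.571, 0.204] pointing down, gripper open.
Joint ranges: [-2.87, 2.87], [-0.86, 2.18], [0.17, 2.46], [-1.51, 4.65], [0.06, 2.69], [-2.65, 2.65]. Speed limits (rad/s): [2.57, 2.57, 3.01, 3.14, 3.14, 3.14].

### API

Orientations are given as a unit quaternion [w, x, y, z].
In Python, from cell import robot gives the robot as it stands.
- The arm moves only by the tool carry_out, never from a script. Its argument "plan" is a list of rows, each an object with "rotation": the turn, a rotation vector about the tool's x, y, z scaled (see below), a list of three; "delta_pos": the shift along the tool's x, y, z scaled (see below), a list of three; "grip": the opening, from 0 (shut) to 1 (fully open). In form: [{"rotation": [rx, ry, rz], "delta_pos": [tx, ty, tz], "grip": grip}, ...]. A call has 1 to 8 rows; each row is the pose to reach, as a shift and turn from the pose commanded when the call began, along the tool's axes at that moment; what a row does not reach only later rows make up. The controller multiplies each number of a shift by 80 mm and each number of a turn by 1.5 rad. A row lasts 1/12 s, in which the tool goes at most 41.7 mm and 7.16 degrees, less where a joint would pass 70% of its speed; a pose out of reach is approached as far as the arm can. A call with a number of a shift or a turn outside -1 to 1 is refused whole. A call with a gripper value outside its range is refused whole. The fingers move at their own pace and stop on an object; the grip force is fixed at half the most. Time passes only in rows, so rows that repeat a pose let the fingers close. It gives the time, the measured TCP pose, the force, the opening and the grip force at its end, in the units of the state.
- robot.state(): the state, without advancing time (a new reading comes with each control period).
- robot.grab_frame(name): name is "scene" or "top" or "wrist"; returns a dict with "pixels" (400x640x3 uint8, red, green, blue), "vfov" (degrees; the focal length in pixels is half the picture's height over the tangent of half this angle, whatever the lens; pixels are square), "cx", "cy" (the principal point, pixels), "position" and "attitude" of the camera in the world. Camera axes: x right, y down, z forward; pixel columns grow to the right and rows downward; lengths in m; the calibration is good to about 2 mm. A picture is of the moment at which its call begins. There is no depth.
- robot.hand_in(): hands the job in; it is judged then, once.
Trained networks look in a picture, given as the dict that the camera call returned (one of the last four; its "shot" number tells which), for a name from the list of things; names that differ only in an ending like _2 or _b are one class to them, and where a whole thing is asked for, a point or a joint stands for the part that bears it (a point fixed in the world has none). Each returns a list of dicts, best first, with "confidence" (0 to 1); they miss things now and then, are a little off and sometimes report something else, mostly with a low value. They report only what shows in the picture. A call takes as long as a camera call.
- robot.recognise(picture, query): "xy" ([column, row] as shares, 0 to 1, of the picture: columns of its width, rows of its height, amid what is visible of it).
- robot.trace(picture, query): "mask" (400x640 bool, what is visible of it) and "xy" ([column, row] as shares, 0 to 1, of the picture: columns of its width, rows of its height, amid what is visible of it).
The state is a dict: "clock": time; "q": joint angles; "joint_velocities": joint speeds; "tau": joint torques, N m; "position": TCP position; "tcp_rot": TCP orientation; "contact_force": force on the tool from outside, world axes, zero at the start; "moment": the same for the moment, N m; "gripper_width": finger opening in m; "gripper_force": force on a finger pad.
Only numpy, scipy, OpenCV 4.12 (cv2) and the standard library are available. Lean on these libraries where they do the work, as an engineer would, in place of code of your own. Each camera call takes 0.05 s, during which the arm holds its last target. There are 200 camera calls.

### The job

The flat blue dough card lies on the wooden chopping board, where nobody can get a finger under it. Push it flat along the board with the fingertips, hanging hole first, until it sticks out squarely over the board's left-hand end just as far as its white line: the line lies right above that edge, and the rest of the card stays on the board. Do not lift or tip the card, leave the other things on the worktop alone, and finish with the hand clear.

Things in the scene. Friction and masses are not known exactly. Their poses are not given: they have to be found in the camera images.
- board: Heavy wooden chopping board, 240 (x) x 300 (y) x 30 mm high, light wood with a 25 mm dark wood band at each end; it does not move. Origin at the centre of its underside, on the worktop. Its +y axis points to its left-hand end (left as seen from the robot); it may be turned up to 0.25 rad.
- board_left_edge (a point): Middle of the upper edge of the board's left-hand end: 150 mm along the board's +y from its origin, 30 mm up.
- dough_card: Flat rigid blue plastic card, 100 (x) x 150 (y) x 7 mm thick, about 0.12 kg, loose, flat on the board, turned up to 0.3 rad to it; at least 40 mm of board is bare behind its rear edge. Origin: centre of its underside; +y points to its leading end, with a 22 mm hole 50 mm from the origin. Ordinary friction: it stops with the push; pushed at two points of its rear edge it turns square to them.
- card_line (a point): Middle of the 4 mm wide white line that runs straight across the card, parallel to its leading edge and 50 mm behind it (25 mm from the card's origin along its +y); this point is on the card's underside.
- card_rear (a point): Middle of the card's rear edge (75 mm from its origin along its -y), on the underside.
- jar_1: Small jar of peanut spread with a pale lid, 64 mm wide, 97 mm high, standing on the worktop near the worktop's left end; to be left alone. Origin at the centre of its underside.
- spice_jar: Spice jar with a green cap, 46 mm wide, 106 mm high, standing on the worktop right of the board; to be left alone. Origin at the centre of its underside.
- tin: Low food tin, 76 mm wide, 58 mm high, standing behind the board; to be left alone. Origin at the centre of its underside.

How it is judged:
By the outcome, as a careful person would: the job done as asked, in the order asked, and still so for the second after the job is handed in, with the robot touching nothing.
It also fails if it takes over 40 s, if anything falls off the work surface, if the arm or the gripper's body presses on something with over 40 N, if the wrist force passes 120 N, or if a joint passes its speed limit or range.

## Working session

There is one attempt and no reset: what is moved stays moved. The work goes in short steps, Python scripts to look and compute and a tool call to move; the robot and the scene stay as the last step left them, time stands still between calls to the robot, and variables do not carry over. Pictures are saved under pics/ and viewed, at most 10 in all, crops included, and the job is handed in when it is done.

Besides the shell and the picture viewer there is one more tool, called after ">>>" as name(argument=value, ...), one argument or row to a line, values as JSON. carry_out: Moves the arm, as the interface text tells. Its arguments: {"type":"object","properties":{"plan":{"type":"array","items":{"type":"object","properties":{"rotation":{"type":"array","items":{"type":"number"}},"delta_pos":{"type":"array","items":{"type":"number"}},"grip":{"type":"number"}}}}},"required":["plan"]}

```bash
mkdir -p pics; cat > h.py <<'E'
import numpy as np, cv2
from scipy.spatial.transform import Rotation as R
from cell import robot
def quat(q): return R.from_quat([q[1],q[2],q[3],q[0]])
def cam(f):
    a=np.array(f["attitude"],float)
    Rm=a if a.shape==(3,3) else quat(a).as_matrix()
    return Rm,np.array(f["position"],float),200/np.tan(np.radians(f["vfov"])/2)
def to_world(f,uv,z):
    Rm,p,fl=cam(f); uv=np.atleast_2d(np.asarray(uv,float))
    d=np.c_[(uv[:,0]-f["cx"])/fl,(uv[:,1]-f["cy"])/fl,np.ones(len(uv))]@Rm.T
    return p+d*((z-p[2])/d[:,2])[:,None]
def save(f,n): cv2.imwrite(f"pics/{n}.png",cv2.cvtColor(f["pixels"],cv2.COLOR_RGB2BGR))
def rect(f,name,z):
    t=robot.trace(f,name)
    if not t: print(name,"none"); return
    m=t[0]["mask"].astype(np.uint8)
    ys,xs=np.nonzero(m); w=to_world(f,np.c_[xs,ys],z)[:,:2].astype(np.float32)
    r=cv2.minAreaRect((w*1000))
    print(name,round(t[0]["confidence"],2),"rect",np.round(r[0],1),np.round(r[1],1),round(r[2],2),"cent",np.round(w.mean(0),4),"px",m.sum())
    return m
E
python3 - <<'E'
from h import *
s=robot.state(); print(s["position"],s["tcp_rot"],s["clock"])
f=robot.grab_frame("top"); save(f,"top1"); print(f["position"],f["attitude"],f["vfov"],f["cx"],f["cy"])
rect(f,"board",.03); rect(f,"dough_card",.037)
for n,z in(("jar_1",.097),("spice_jar",.106),("tin",.058)): rect(f,n,z)
g=robot.grab_frame("scene"); save(g,"scene1")
E
```

```text
[ 0.18511189 -0.57038175  0.20244275] [-9.65944858e-04  9.87713986e-01  1.56269445e-01 -9.38777345e-05] 0.0
[ 0.30128521 -0.08012401  1.38062523] [ 0.0639473  -0.70145624  0.70611876 -0.07256854] 55.746908114300425 321.19922949472385 202.10525960290406
board 0.56 rect [513.9 -64.7] [304.2 246.1] 84.82 cent [ 0.5076 -0.0687] px 4473
dough_card 0.66 rect [530.2 -41.8] [150.8 103.7] 71.13 cent [ 0.5286 -0.0422] px 1126
jar_1 0.57 rect [401.  326.2] [82.  60.4] 89.62 cent [0.4007 0.3267] px 393
spice_jar 0.77 rect [ 414.6 -477.6] [43.  73.1] 17.58 cent [ 0.4143 -0.4773] px 242
tin 0.59 rect [775.7 158.2] [90.5 72.2] 33.18 cent [0.7757 0.1596] px 398
```

View pics/top1.png

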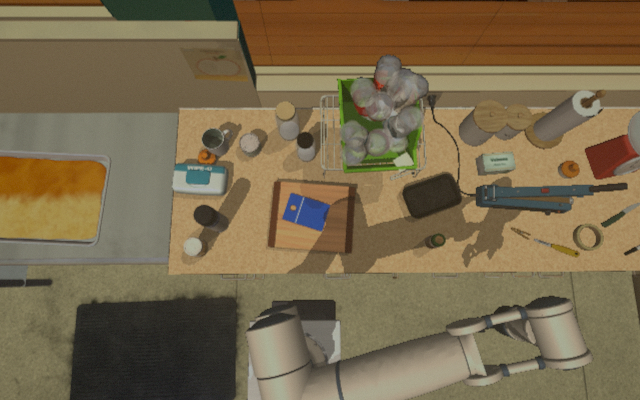

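The board centre is near (0.514, -0.065), yaw about -5°. The card is near (0.530, -0.042), yaw about -19°. In the picture its hole is at px (290,210), toward the board's left-hand end. The sizes match what was given, so I'm setting out.

>>> carry_out(
  plan=[
    {"rotation":[0,0,-0.08],"delta_pos":[0.4,-0.2,0],"grip":0.7},
    {"rotation":[0,0,-0.16],"delta_pos":[0.8,-0.4,0],"grip":0.7},
    {"rotation":[0,0,-0.24],"delta_pos":[1,-0.7,0],"grip":0.7},
    {"rotation":[0,0,-0.32],"delta_pos":[1,-1,0],"grip":0.7},
    {"rotation":[0,0,-0.4],"delta_pos":[1,-1,0],"grip":0.7},
    {"rotation":[0,0,-0.48],"delta_pos":[1,-1,0],"grip":0.7},
    {"rotation":[0,0,-0.56],"delta_pos":[1,-1,0],"grip":0.7},
    {"rotation":[0,0,-0.62],"delta_pos":[1,-1,0],"grip":0.7},
  ],
)

```text
clock: 1.02
position: [0.2367, -0.4697, 0.2038]
tcp_rot: [0.0, 0.811, 0.585, -0.0]
contact_force: [-0.6, -0.1, 0.4]
gripper_width: 0.0597
gripper_force: 0.0
```

```bash
cat > go.py <<'E'
import sys
from h import *
s=robot.state(); T=quat(s["tcp_rot"]).as_matrix(); p=np.array(s["position"])
x,y,z,yaw=map(float,sys.argv[1:5])  # yaw of tool y axis, deg
d=T.T@(np.array([x,y,z])-p)/.08
a=np.degrees(np.arctan2(T[1,1],T[0,1])); e=(yaw-a+90)%180-90
print("pos",p.round(4),"yaw",a.round(2),"units",d.round(3),"rz",round(-np.radians(e)/1.5,4),"tilt",T[:,2].round(3),"F",np.round(s["contact_force"],1),"w",round(s["gripper_width"],4),"t",s["clock"])
E
python3 go.py .5 -.21 .2 -5.2
```

```text
pos [ 0.2367 -0.4697  0.2038] yaw -18.37 units [4.118 2.101 0.046] rz -0.1533 tilt [ 0. -0. -1.] F [-0.6 -0.1  0.4] w 0.0597 t 1.0167
```

>>> carry_out(
  plan=[
    {"rotation":[0,0,-0.08],"delta_pos":[0.4,0.2,0],"grip":0.7},
    {"rotation":[0,0,-0.15],"delta_pos":[0.8,0.4,0],"grip":0.7},
    {"rotation":[0,0,-0.153],"delta_pos":[1,0.5,0],"grip":0.7},
  ],
)

```text
clock: 1.27
position: [0.3019, -0.405, 0.2038]
tcp_rot: [0.0, 0.739, 0.674, 0.001]
contact_force: [-0.6, 0.8, -1.3]
gripper_width: 0.0597
gripper_force: 0.0
```

```bash
python3 go.py .5 -.21 .2 -5.2
```

```text
pos [ 0.3019 -0.405   0.2038] yaw -5.22 units [2.653 2.245 0.052] rz -0.0002 tilt [ 0.001  0.001 -1.   ] F [-0.6  0.8 -1.3] w 0.0597 t 1.2667
```

>>> carry_out(
  plan=[
    {"rotation":[0,0,0],"delta_pos":[0.35,0.3,0],"grip":0.7},
    {"rotation":[0,0,0],"delta_pos":[0.7,0.6,0],"grip":0.7},
    {"rotation":[0,0,0],"delta_pos":[1,0.9,0],"grip":0.7},
  ],
)

```text
clock: 1.52
position: [0.3805, -0.3329, 0.2039]
tcp_rot: [0.0, 0.741, 0.672, 0.0]
contact_force: [-0.4, -0.4, 0.0]
gripper_width: 0.0598
gripper_force: 0.0
```

>>> carry_out(
  plan=[
    {"rotation":[0,0,0],"delta_pos":[0.35,0.3,0],"grip":0.7},
    {"rotation":[0,0,0],"delta_pos":[0.7,0.6,0],"grip":0.7},
    {"rotation":[0,0,0],"delta_pos":[1,0.9,0],"grip":0.7},
    {"rotation":[0,0,0],"delta_pos":[1,0.9,0],"grip":0.7},
    {"rotation":[0,0,0],"delta_pos":[1,0.9,0],"grip":0.7},
  ],
)

```text
clock: 1.93
position: [0.46, -0.2605, 0.2033]
tcp_rot: [-0.0, 0.74, 0.673, -0.0]
contact_force: [-0.6, 0.6, -0.3]
gripper_width: 0.0598
gripper_force: 0.0
```

```bash
python3 go.py .5 -.21 .2 -5.2; python3 - <<'E'
from h import *
f=robot.grab_frame("wrist"); save(f,"w1"); print(f["position"],f["vfov"])
rect(f,"board",.03); rect(f,"dough_card",.037)
E
```

```text
pos [ 0.46   -0.2605  0.2033] yaw -5.39 units [0.675 0.439 0.041] rz -0.0022 tilt [-0.001  0.    -1.   ] F [-0.6  0.6 -0.3] w 0.0598 t 1.9333
[ 0.46614114 -0.1924007   0.37373994] 68.78215419318572
board 0.57 rect [ 508.4 -146.3] [134.2 241. ] 84.56 cent [ 0.5072 -0.1481] px 25711
dough_card 0.66 rect [513.3 -93.8] [ 44.4 100.5] 73.09 cent [ 0.5172 -0.0986] px 3682
```

View pics/w1.png

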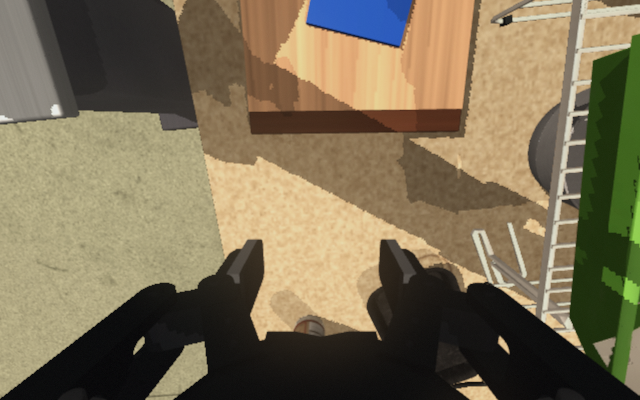

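The view shows the card's rear edge at px (355,30) and the board's near end at px (355,110). Next I go above the bare strip behind the card, where the wrist camera should take in the whole board.

>>> carry_out(
  plan=[
    {"rotation":[0,0,0],"delta_pos":[0.4,0.2,0],"grip":0.7},
    {"rotation":[0,0,0],"delta_pos":[0.8,0.4,0],"grip":0.7},
    {"rotation":[0,0,0],"delta_pos":[1,0.52,0],"grip":0.7},
    {"rotation":[0,0,0],"delta_pos":[1,0.52,0],"grip":0.7},
    {"rotation":[0,0,0],"delta_pos":[1,0.52,0],"grip":0.7},
  ],
)

```text
clock: 2.5
position: [0.5079, -0.1868, 0.2036]
tcp_rot: [0.0, 0.741, 0.672, -0.0]
contact_force: [-0.3, -0.0, -0.9]
gripper_width: 0.0598
gripper_force: 0.0
```

```bash
python3 - <<'E'
from h import *
f=robot.grab_frame("wrist"); save(f,"w2"); np.savez("w2",**{k:np.array(v) for k,v in f.items()})
rect(f,"board",.03); rect(f,"dough_card",.037)
E
python3 go.py .512 -.165 .06 -5.2
```

```text
board 0.68 rect [ 511.9 -105.7] [212.5 240.2] 85.3 cent [ 0.507  -0.1119] px 31530
dough_card 0.7 rect [526.2 -54.2] [123. 102.] 71.93 cent [ 0.5267 -0.0567] px 11087
pos [ 0.5075 -0.1877  0.2037] yaw -5.71 units [0.288 0.028 1.796] rz -0.0059 tilt [-0. -0. -1.] F [0.1 1.  0.2] w 0.0593 t 2.65
```

View pics/w2.png

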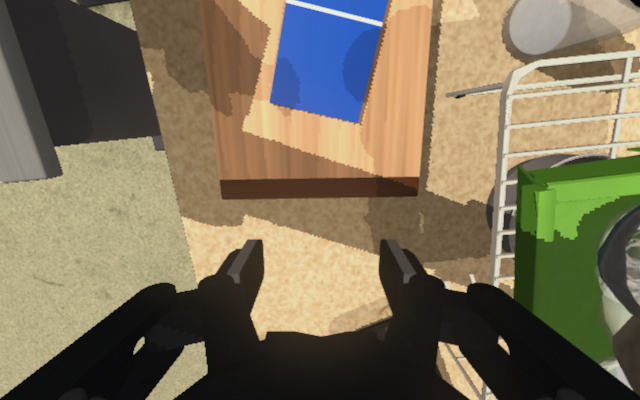

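The card's rear corners are at px (271,103) and (362,123), and the white line is at (335,10). The board's near top corners are at about (220,180) and (420,178).

```bash
python3 - <<'E'
from h import *
f=dict(np.load("w2.npz",allow_pickle=True)); f={k:(v.item() if v.ndim==0 else v) for k,v in f.items()}
c=to_world(f,[[271,103],[362,123],[288,3],[382,24]],.037); b=to_world(f,[[220,180],[420,178],[203,5],[433,5]],.03)
print(c.round(4)); print(b.round(4))
n=b[1]-b[0]; print("board near-edge yaw",np.degrees(np.arctan2(n[1],n[0])),np.linalg.norm(n))
n=c[1]-c[0]; print("card",np.degrees(np.arctan2(n[1],n[0])),np.linalg.norm(n))
for i in(2,3): n=b[i]-b[i-2]; print("side",np.degrees(np.arctan2(n[1],n[0]))-90)
E
```

```text
[[ 0.4613 -0.0972  0.037 ]
 [ 0.5593 -0.1282  0.037 ]
 [ 0.4922 -0.0041  0.037 ]
 [ 0.5856 -0.0322  0.037 ]]
[[ 0.3867 -0.1777  0.03  ]
 [ 0.6255 -0.1988  0.03  ]
 [ 0.4044  0.0051  0.03  ]
 [ 0.6401 -0.0181  0.03  ]]
board near-edge yaw -5.0556639305584685 0.23969086193831504
card -17.543870292019808 0.10272521615823194
side -5.51737270464433
side -4.638132730038961
```

>>> carry_out(
  plan=[
    {"rotation":[0,0,-0.007],"delta_pos":[0.35,0.05,0.2],"grip":0.7},
    {"rotation":[0,0,-0.007],"delta_pos":[0.35,0.05,0.6],"grip":0.7},
    {"rotation":[0,0,-0.007],"delta_pos":[0.35,0.05,1],"grip":0.7},
  ],
)

```text
clock: 2.9
position: [0.5156, -0.1596, 0.1245]
tcp_rot: [0.002, 0.737, 0.675, 0.001]
contact_force: [0.4, 0.0, -0.3]
gripper_width: 0.0598
gripper_force: 0.0
```

>>> carry_out(
  plan=[
    {"rotation":[0,0,0],"delta_pos":[0,0,0.4],"grip":0.7},
    {"rotation":[0,0,0],"delta_pos":[0,0,0.8],"grip":0.7},
    {"rotation":[0,0,0],"delta_pos":[0,0,0.95],"grip":0.7},
    {"rotation":[0,0,0],"delta_pos":[0,0,0.95],"grip":0.7},
    {"rotation":[0,0,0],"delta_pos":[0,0,0.95],"grip":0.7},
  ],
)

```text
clock: 3.32
position: [0.5148, -0.1595, 0.0483]
tcp_rot: [-0.0, 0.738, 0.675, -0.0]
contact_force: [0.5, -0.4, 0.6]
gripper_width: 0.06
gripper_force: 0.0
```

```bash
python3 go.py .514 -.16 .033 -5.1
```

```text
pos [ 0.5148 -0.1595  0.0483] yaw -5.05 units [-0.007 -0.009  0.191] rz 0.0006 tilt [-0. -0. -1.] F [ 0.5 -0.4  0.6] w 0.06 t 3.3167
```

>>> carry_out(
  plan=[
    {"rotation":[0,0,0],"delta_pos":[0,0,0.08],"grip":0.7},
    {"rotation":[0,0,0],"delta_pos":[0,0,0.16],"grip":0.7},
    {"rotation":[0,0,0],"delta_pos":[0,0,0.18],"grip":0.7},
    {"rotation":[0,0,0],"delta_pos":[0,0,0.18],"grip":0.7},
  ],
)

```text
clock: 3.65
position: [0.515, -0.1588, 0.0333]
tcp_rot: [0.0, 0.737, 0.676, 0.0]
contact_force: [-0.4, -0.2, -0.3]
gripper_width: 0.0594
gripper_force: 0.0
```

>>> carry_out(
  plan=[
    {"rotation":[0,0,0],"delta_pos":[0,0,0.02],"grip":0.7},
    {"rotation":[0,0,0],"delta_pos":[0,0,0.02],"grip":0.7},
  ],
)

```text
clock: 3.82
position: [0.5151, -0.1587, 0.0317]
tcp_rot: [0.0, 0.737, 0.676, 0.0]
contact_force: [-0.4, -0.1, 0.7]
gripper_width: 0.06
gripper_force: 0.0
```

>>> carry_out(
  plan=[
    {"rotation":[0,0,0],"delta_pos":[0,0,0.02],"grip":0.7},
    {"rotation":[0,0,0],"delta_pos":[0,0,0.02],"grip":0.7},
  ],
)

```text
clock: 3.98
position: [0.515, -0.1587, 0.0299]
tcp_rot: [-0.0, 0.737, 0.676, -0.0]
contact_force: [0.3, -0.2, -0.2]
gripper_width: 0.06
gripper_force: 0.0
```

No contact at z = 0.030, so the opened tips stand farther back than the TCP. I keep feeling downward.

>>> carry_out(
  plan=[
    {"rotation":[0,0,0],"delta_pos":[0,0,0.02],"grip":0.7},
    {"rotation":[0,0,0],"delta_pos":[0,0,0.02],"grip":0.7},
  ],
)

```text
clock: 4.15
position: [0.5148, -0.1587, 0.0281]
tcp_rot: [-0.0, 0.737, 0.676, -0.0]
contact_force: [0.6, 0.1, -0.0]
gripper_width: 0.06
gripper_force: 0.0
```

>>> carry_out(
  plan=[
    {"rotation":[0,0,0],"delta_pos":[0,0,0.02],"grip":0.7},
    {"rotation":[0,0,0],"delta_pos":[0,0,0.02],"grip":0.7},
  ],
)

```text
clock: 4.32
position: [0.5148, -0.1587, 0.0264]
tcp_rot: [-0.0, 0.737, 0.676, -0.0]
contact_force: [1.2, -0.3, -0.6]
gripper_width: 0.0599
gripper_force: 0.0
```

>>> carry_out(
  plan=[
    {"rotation":[0,0,0],"delta_pos":[0,0,0.02],"grip":0.7},
    {"rotation":[0,0,0],"delta_pos":[0,0,0.02],"grip":0.7},
  ],
)

```text
clock: 4.48
position: [0.5148, -0.1587, 0.0248]
tcp_rot: [-0.0, 0.737, 0.676, -0.0]
contact_force: [0.2, 0.3, 0.6]
gripper_width: 0.0598
gripper_force: 0.0
```

>>> carry_out(
  plan=[
    {"rotation":[0,0,0],"delta_pos":[0,0,0.015],"grip":0.7},
    {"rotation":[0,0,0],"delta_pos":[0,0,0.015],"grip":0.7},
  ],
)

```text
clock: 4.65
position: [0.5148, -0.1587, 0.0237]
tcp_rot: [-0.0, 0.737, 0.676, -0.0]
contact_force: [-0.7, -0.5, -0.2]
gripper_width: 0.06
gripper_force: 0.0
```

>>> carry_out(
  plan=[
    {"rotation":[0,0,0],"delta_pos":[0,0,0.015],"grip":0.7},
    {"rotation":[0,0,0],"delta_pos":[0,0,0.015],"grip":0.7},
  ],
)

```text
clock: 4.82
position: [0.5149, -0.1587, 0.0226]
tcp_rot: [-0.0, 0.737, 0.676, -0.0]
contact_force: [-0.1, -0.5, 0.7]
gripper_width: 0.0599
gripper_force: 0.0
```

>>> carry_out(
  plan=[
    {"rotation":[0,0,0],"delta_pos":[0,0,0.015],"grip":0.7},
    {"rotation":[0,0,0],"delta_pos":[0,0,0.015],"grip":0.7},
  ],
)

```text
clock: 4.98
position: [0.5149, -0.1587, 0.0213]
tcp_rot: [-0.0, 0.737, 0.676, -0.0]
contact_force: [-0.1, -0.5, -0.5]
gripper_width: 0.0596
gripper_force: 0.0
```

>>> carry_out(
  plan=[
    {"rotation":[0,0,0],"delta_pos":[0,0,0.015],"grip":0.7},
    {"rotation":[0,0,0],"delta_pos":[0,0,0.015],"grip":0.7},
  ],
)

```text
clock: 5.15
position: [0.5149, -0.1587, 0.0201]
tcp_rot: [-0.0, 0.737, 0.676, -0.0]
contact_force: [-0.9, 0.0, 1.6]
gripper_width: 0.0595
gripper_force: 0.0
```

```bash
python3 - <<'E'
from h import *
f=robot.grab_frame("scene"); 
Rm,p,fl=cam(f); s=robot.state(); q=Rm.T@(np.array(s["position"])-p); u=(f["cx"]+fl*q[0]/q[2],f["cy"]+fl*q[1]/q[2]); print(u,q[2],fl,s["contact_force"])
x,y=map(int,u); im=f["pixels"][max(0,y-70):y+50,max(0,x-100):x+100]
cv2.imwrite("pics/s2.png",cv2.resize(im[...,::-1],None,fx=4,fy=4,interpolation=2))
E
```

```text
(np.float64(346.40283005033183), np.float64(197.67312159269855)) 1.333880071275526 377.19115742419075 [-0.04681701  0.41185592  0.23581657]
```

View pics/s2.png

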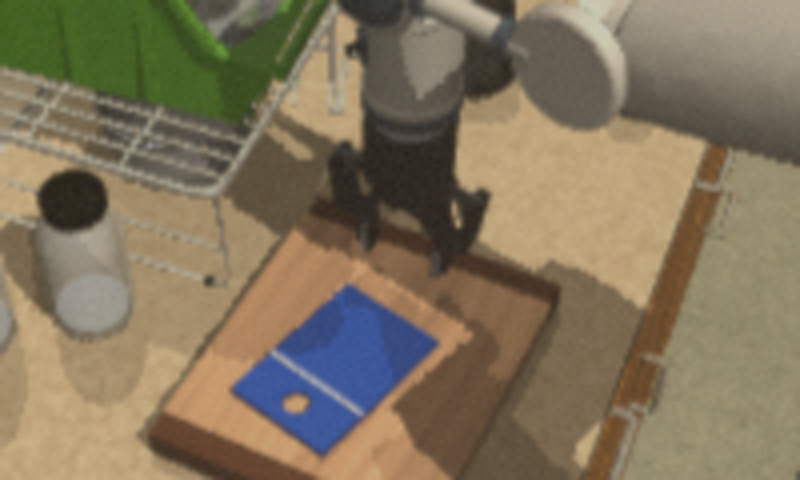

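The view from the side shows the tips at crop px (365,248) and (437,270), close over the board behind the card, with the card still untouched. I feel a little lower.

>>> carry_out(
  plan=[
    {"rotation":[0,0,0],"delta_pos":[0,0,0.015],"grip":0.7},
    {"rotation":[0,0,0],"delta_pos":[0,0,0.015],"grip":0.7},
  ],
)

```text
clock: 5.37
position: [0.5149, -0.1587, 0.019]
tcp_rot: [-0.0, 0.737, 0.676, -0.0]
contact_force: [0.4, 0.8, -1.1]
gripper_width: 0.0602
gripper_force: 0.0
```

>>> carry_out(
  plan=[
    {"rotation":[0,0,0],"delta_pos":[0,0,0.015],"grip":0.7},
    {"rotation":[0,0,0],"delta_pos":[0,0,0.015],"grip":0.7},
  ],
)

```text
clock: 5.53
position: [0.5148, -0.1587, 0.0177]
tcp_rot: [-0.0, 0.737, 0.676, -0.0]
contact_force: [-1.2, -0.5, -0.6]
gripper_width: 0.0596
gripper_force: 0.0
```

>>> carry_out(
  plan=[
    {"rotation":[0,0,0],"delta_pos":[0,0,0.012],"grip":0.7},
    {"rotation":[0,0,0],"delta_pos":[0,0,0.012],"grip":0.7},
  ],
)

```text
clock: 5.7
position: [0.5149, -0.1587, 0.0168]
tcp_rot: [-0.0, 0.737, 0.676, -0.0]
contact_force: [-0.5, 0.7, -0.3]
gripper_width: 0.0593
gripper_force: 0.0
```

```bash
python3 - <<'E'
from h import *
s=robot.state(); print(s["position"],s["contact_force"],s["gripper_width"])
E
```

```text
[ 0.5148718  -0.1586858   0.01679579] [-0.48771522  0.66254042 -0.28051181] 0.059338098390363546
```

>>> carry_out(
  plan=[
    {"rotation":[0,0,0],"delta_pos":[0,0,0.015],"grip":0.7},
    {"rotation":[0,0,0],"delta_pos":[0,0,0.015],"grip":0.7},
  ],
)

```text
clock: 5.87
position: [0.5149, -0.1587, 0.0156]
tcp_rot: [-0.0, 0.737, 0.676, -0.0]
contact_force: [0.0, 0.6, -0.0]
gripper_width: 0.0601
gripper_force: 0.0
```

```bash
python3 - <<'E'
from h import *
f=robot.grab_frame("scene"); s=robot.state(); Rm,p,fl=cam(f)
T=quat(s["tcp_rot"]).as_matrix(); P=np.array(s["position"])
def pr(w): q=Rm.T@(w-p); return np.array([f["cx"]+fl*q[0]/q[2],f["cy"]+fl*q[1]/q[2]])
o=pr(P).astype(int)-[40,35]; im=cv2.resize(f["pixels"][o[1]:o[1]+60,o[0]:o[0]+80,::-1],None,fx=10,fy=10,interpolation=cv2.INTER_NEAREST)
for z,c in((.03,(0,0,255)),(.04,(0,255,255))):
  for sg in(-1,1):
    w=P+T[:,1]*sg*.036; w[2]=z; u=(pr(w)-o+.5)*10; cv2.circle(im,tuple(u.astype(int).tolist()),4,c,-1)
cv2.imwrite("pics/s3.png",im); print(s["contact_force"],s["position"])
E
```

```text
[-0.86498539 -0.07745131  0.02120073] [ 0.51487256 -0.15870584  0.0156475 ]
```

View pics/s3.png

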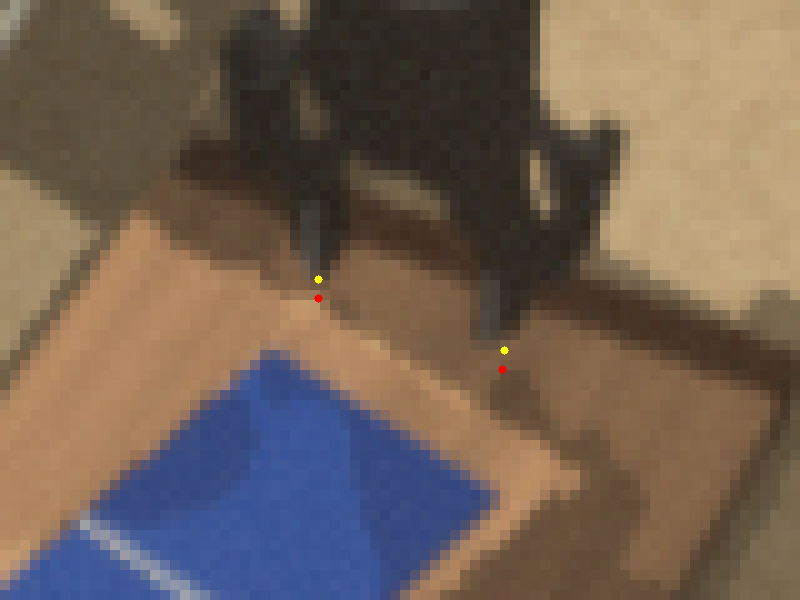

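The tips show at about z = 0.041, 10 px above the projected 0.04 marks, so about 10 mm of clearance remains. I go down in steps, watching the force.

>>> carry_out(
  plan=[
    {"rotation":[0,0,0],"delta_pos":[0,0,0.02],"grip":0.7},
    {"rotation":[0,0,0],"delta_pos":[0,0,0.04],"grip":0.7},
    {"rotation":[0,0,0],"delta_pos":[0,0,0.04],"grip":0.7},
  ],
)

```text
clock: 6.17
position: [0.5147, -0.1587, 0.0121]
tcp_rot: [-0.0, 0.737, 0.676, -0.0]
contact_force: [-0.1, 0.3, -0.6]
gripper_width: 0.0599
gripper_force: 0.0
```

>>> carry_out(
  plan=[
    {"rotation":[0,0,0],"delta_pos":[0,0,0.015],"grip":0.7},
    {"rotation":[0,0,0],"delta_pos":[0,0,0.015],"grip":0.7},
  ],
)

```text
clock: 6.33
position: [0.5148, -0.1587, 0.0111]
tcp_rot: [-0.0, 0.737, 0.676, -0.0]
contact_force: [-0.3, -0.6, -0.3]
gripper_width: 0.0596
gripper_force: 0.0
```

>>> carry_out(
  plan=[
    {"rotation":[0,0,0],"delta_pos":[0,0,0.015],"grip":0.7},
    {"rotation":[0,0,0],"delta_pos":[0,0,0.015],"grip":0.7},
  ],
)

```text
clock: 6.5
position: [0.5149, -0.1587, 0.01]
tcp_rot: [-0.0, 0.737, 0.676, -0.0]
contact_force: [-0.2, -0.1, -0.5]
gripper_width: 0.06
gripper_force: 0.0
```

>>> carry_out(
  plan=[
    {"rotation":[0,0,0],"delta_pos":[0,0,0.015],"grip":0.7},
    {"rotation":[0,0,0],"delta_pos":[0,0,0.015],"grip":0.7},
  ],
)

```text
clock: 6.67
position: [0.5149, -0.1587, 0.0088]
tcp_rot: [-0.0, 0.737, 0.676, -0.0]
contact_force: [0.7, -0.6, 0.0]
gripper_width: 0.0598
gripper_force: 0.0
```

>>> carry_out(
  plan=[
    {"rotation":[0,0,0],"delta_pos":[0,0,0.015],"grip":0.7},
    {"rotation":[0,0,0],"delta_pos":[0,0,0.015],"grip":0.7},
  ],
)

```text
clock: 6.83
position: [0.5149, -0.1587, 0.0076]
tcp_rot: [-0.0, 0.737, 0.676, -0.0]
contact_force: [-0.4, 0.7, -0.9]
gripper_width: 0.0597
gripper_force: 0.0
```

>>> carry_out(
  plan=[
    {"rotation":[0,0,0],"delta_pos":[0,0,0.015],"grip":0.7},
    {"rotation":[0,0,0],"delta_pos":[0,0,0.015],"grip":0.7},
  ],
)

```text
clock: 7.0
position: [0.5149, -0.1587, 0.0064]
tcp_rot: [-0.0, 0.737, 0.676, -0.0]
contact_force: [-0.1, 0.1, 0.1]
gripper_width: 0.0595
gripper_force: 0.0
```

>>> carry_out(
  plan=[
    {"rotation":[0,0,0],"delta_pos":[0,0,0.012],"grip":0.7},
    {"rotation":[0,0,0],"delta_pos":[0,0,0.012],"grip":0.7},
  ],
)

```text
clock: 7.17
position: [0.5149, -0.1587, 0.0055]
tcp_rot: [-0.0, 0.737, 0.676, -0.0]
contact_force: [0.0, -0.6, -0.6]
gripper_width: 0.0596
gripper_force: 0.0
```

>>> carry_out(
  plan=[
    {"rotation":[0,0,0],"delta_pos":[0,0,0.012],"grip":0.7},
    {"rotation":[0,0,0],"delta_pos":[0,0,0.012],"grip":0.7},
  ],
)

```text
clock: 7.33
position: [0.5149, -0.1587, 0.0045]
tcp_rot: [-0.0, 0.737, 0.676, -0.0]
contact_force: [0.4, 0.7, -0.8]
gripper_width: 0.0596
gripper_force: 0.0
```

>>> carry_out(
  plan=[
    {"rotation":[0,0,0],"delta_pos":[0,0,0.012],"grip":0.7},
    {"rotation":[0,0,0],"delta_pos":[0,0,0.012],"grip":0.7},
  ],
)

```text
clock: 7.5
position: [0.5149, -0.1587, 0.0036]
tcp_rot: [-0.0, 0.737, 0.676, -0.0]
contact_force: [-0.7, 0.5, 0.1]
gripper_width: 0.0596
gripper_force: 0.0
```

```bash
cat > zoom.py <<'E'
import sys
from h import *
f=robot.grab_frame("scene"); s=robot.state(); Rm,p,fl=cam(f)
T=quat(s["tcp_rot"]).as_matrix(); P=np.array(s["position"])
def pr(w): q=Rm.T@(w-p); return np.array([f["cx"]+fl*q[0]/q[2],f["cy"]+fl*q[1]/q[2]])
c=P.copy(); c[2]=.035
o=pr(c).astype(int)-[40,35]; im=cv2.resize(f["pixels"][o[1]:o[1]+60,o[0]:o[0]+80,::-1],None,fx=10,fy=10,interpolation=cv2.INTER_NEAREST)
for z,c in((.03,(0,0,255)),(.04,(0,255,255))):
  for sg in(-1,1):
    w=P+T[:,1]*sg*.036; w[2]=z; u=(pr(w)-o+.5)*10; cv2.circle(im,tuple(u.astype(int).tolist()),4,c,-1)
cv2.imwrite(f"pics/{sys.argv[1]}.png",im); print(s["contact_force"],s["position"],np.round(s["tau"],2))
E
python3 zoom.py s4
```

```text
[ 0.45399953 -0.0197944   0.00251264] [ 0.51489465 -0.15871714  0.00362477] [ 0.000e+00 -3.949e+01 -4.028e+01 -0.000e+00 -1.000e-02  0.000e+00]
```

View pics/s4.png

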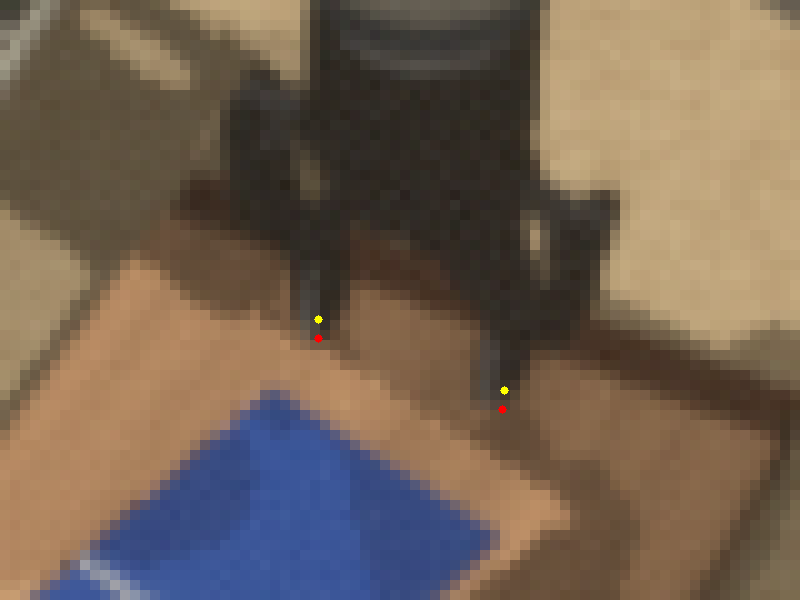

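The tips now end at about z = 0.031, level with the projected 0.03 marks at px (318,338) and (503,408). That is well below the card's 0.037 top, and they do not touch the board. Now I push along the board.

>>> carry_out(
  plan=[
    {"rotation":[0,0,0],"delta_pos":[0.1,0,0],"grip":0.7},
    {"rotation":[0,0,0],"delta_pos":[0.2,0,0],"grip":0.7},
    {"rotation":[0,0,0],"delta_pos":[0.3,0,0],"grip":0.7},
    {"rotation":[0,0,0],"delta_pos":[0.4,0,0],"grip":0.7},
    {"rotation":[0,0,0],"delta_pos":[0.5,0,0],"grip":0.7},
    {"rotation":[0,0,0],"delta_pos":[0.55,0,0],"grip":0.7},
  ],
)

```text
clock: 8.05
position: [0.5193, -0.1138, 0.0043]
tcp_rot: [0.0, 0.737, 0.676, 0.0]
contact_force: [-0.2, -1.6, 1.4]
gripper_width: 0.0597
gripper_force: 1.2
```

```bash
python3 zoom.py s5; python3 go.py .537 .02 .004 -5.1; python3 - <<'E'
from h import *
f=robot.grab_frame("top"); rect(f,"board",.03); rect(f,"dough_card",.037)
E
```

```text
[-0.42617829  2.71304592  3.23889844] [ 0.51931122 -0.11333647  0.00426867] [ -1.52 -36.89 -38.78  -0.67  -0.08   0.07]
pos [ 0.5193 -0.1133  0.0043] yaw -4.9 units [1.68  0.078 0.004] rz 0.0023 tilt [ 0.001  0.    -1.   ] F [-0.4  2.7  3.2] w 0.0598 t 8.1
board 0.63 rect [512.9 -64.5] [299.  241.8] 85.38 cent [ 0.4872 -0.0341] px 2502
dough_card 0.85 rect [528.6 -37.5] [147.1 102.4] 74.83 cent [ 0.5236 -0.0245] px 708
```

View pics/s5.png

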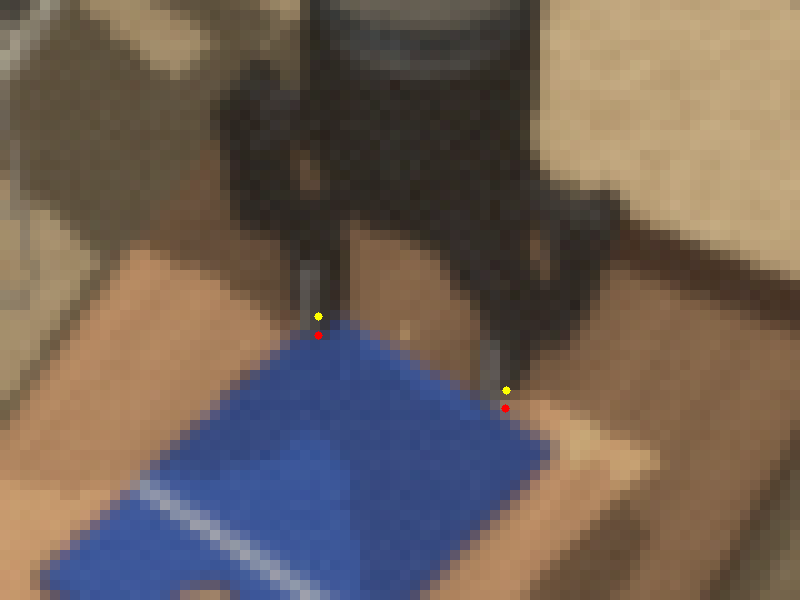

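The far finger has met the rear edge near px (320,335) and the card is turning toward square. I keep pushing.

>>> carry_out(
  plan=[
    {"rotation":[0,0,0],"delta_pos":[0.08,0,0],"grip":0.7},
    {"rotation":[0,0,0],"delta_pos":[0.16,0,0],"grip":0.7},
    {"rotation":[0,0,0],"delta_pos":[0.24,0,0],"grip":0.7},
    {"rotation":[0,0,0],"delta_pos":[0.32,0,0],"grip":0.7},
    {"rotation":[0,0,0],"delta_pos":[0.4,0,0],"grip":0.7},
    {"rotation":[0,0,0],"delta_pos":[0.48,0,0],"grip":0.7},
    {"rotation":[0,0,0],"delta_pos":[0.55,0,0],"grip":0.7},
  ],
)

```text
clock: 8.83
position: [0.523, -0.0711, 0.0043]
tcp_rot: [0.001, 0.737, 0.676, -0.0]
contact_force: [0.3, -2.6, 5.4]
gripper_width: 0.0599
gripper_force: 2.7
```

```bash
python3 go.py .532 .02 .004 -5.1; python3 - <<'E'
from h import *
f=robot.grab_frame("wrist"); save(f,"w3"); rect(f,"board",.03); rect(f,"dough_card",.037)
f=robot.grab_frame("top"); rect(f,"dough_card",.037)
E
```

```text
pos [ 0.523  -0.0711  0.0043] yaw -5.0 units [1.144 0.013 0.002] rz 0.0011 tilt [ 0.001 -0.001 -1.   ] F [ 0.3 -2.6  5.4] w 0.0599 t 8.8333
board 0.58 rect [514.8 -63.3] [221.1 241.5] 84.97 cent [ 0.5112 -0.0281] px 92640
dough_card 0.69 rect [528.6  -8.4] [125.6 100.7] 74.04 cent [ 0.5299 -0.0061] px 55680
dough_card 0.91 rect [531.    6.1] [143.6 104.1] 74.04 cent [0.5232 0.0191] px 645
```

View pics/w3.png

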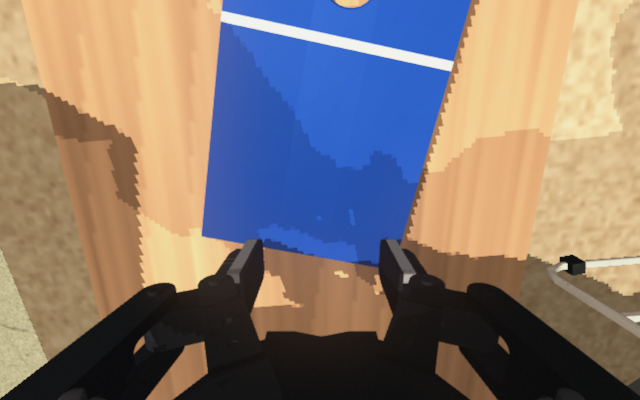

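```bash
python3 - <<'E'
from h import *
f=robot.grab_frame("wrist"); s=robot.state(); T=quat(s["tcp_rot"]).as_matrix(); P=np.array(s["position"])
for z in(.037,.030):
  c=to_world(f,[[203,236],[380,266],[221,16],[453,66]],z); L=(c-P)@T
  print(z,(c*1000).round(1).tolist(),"tool-frame mm",(L*1000).round(1)[:,:2].tolist())
print(s["contact_force"],s["moment"])
E
```

```text
0.037 [[464.1, -53.9, 37.0], [552.8, -78.7, 37.0], [490.7, 42.5, 37.0], [587.6, 14.8, 37.0]] tool-frame mm [[11.1, -60.1], [-5.9, 30.4], [109.5, -41.9], [90.3, 57.0]]
0.03 [[460.8, -56.6, 30.0], [554.1, -82.6, 30.0], [488.8, 44.8, 30.0], [590.6, 15.7, 30.0]] tool-frame mm [[8.2, -63.1], [-9.6, 32.0], [111.6, -44.0], [91.4, 59.9]]
[-2.50506210e-03 -2.83722593e-02  5.52994654e+00] [0.14473974 0.003327   0.0293166 ]
```

The far finger has ridden onto the card: in the tool frame the rear edge lies about 6 mm behind the TCP there, and the upward force is 5.5 N. I lift straight up, back off, shift toward the card's middle and go lower.

>>> carry_out(
  plan=[
    {"rotation":[0,0,0],"delta_pos":[0,0,-0.1],"grip":0.7},
    {"rotation":[0,0,0],"delta_pos":[0,0,-0.25],"grip":0.7},
    {"rotation":[0,0,0],"delta_pos":[-0.25,-0.06,-0.25],"grip":0.7},
    {"rotation":[0,0,0],"delta_pos":[-0.5,-0.12,-0.25],"grip":0.7},
    {"rotation":[0,0,0],"delta_pos":[-0.55,-0.12,-0.2],"grip":0.7},
    {"rotation":[0,0,0],"delta_pos":[-0.55,-0.12,-0.1],"grip":0.7},
    {"rotation":[0,0,0],"delta_pos":[-0.55,-0.12,0],"grip":0.7},
    {"rotation":[0,0,0],"delta_pos":[-0.55,-0.12,0],"grip":0.7},
  ],
)

```text
clock: 9.8
position: [0.5078, -0.1129, 0.001]
tcp_rot: [-0.002, 0.737, 0.676, -0.001]
contact_force: [-0.4, 0.2, -0.3]
gripper_width: 0.0596
gripper_force: 0.0
```

>>> carry_out(
  plan=[
    {"rotation":[0,0,0],"delta_pos":[0,0,0.025],"grip":0.7},
    {"rotation":[0,0,0],"delta_pos":[0,0,0.025],"grip":0.7},
  ],
)

```text
clock: 9.97
position: [0.509, -0.1133, 0.001]
tcp_rot: [-0.001, 0.737, 0.676, -0.0]
contact_force: [0.0, -0.0, 0.5]
gripper_width: 0.0598
gripper_force: 0.0
```

>>> carry_out(
  plan=[
    {"rotation":[0,0,0],"delta_pos":[0,0,0.015],"grip":0.7},
    {"rotation":[0,0,0],"delta_pos":[0,0,0.015],"grip":0.7},
  ],
)

```text
clock: 10.13
position: [0.5094, -0.1138, 0.0006]
tcp_rot: [0.0, 0.737, 0.676, 0.0]
contact_force: [-0.6, -1.4, 0.2]
gripper_width: 0.0598
gripper_force: 0.0
```

>>> carry_out(
  plan=[
    {"rotation":[0,0,0],"delta_pos":[0,0,0.015],"grip":0.7},
    {"rotation":[0,0,0],"delta_pos":[0,0,0.015],"grip":0.7},
  ],
)

```text
clock: 10.3
position: [0.5093, -0.114, -0.0006]
tcp_rot: [0.0, 0.737, 0.676, 0.0]
contact_force: [-0.2, 0.6, 0.2]
gripper_width: 0.0598
gripper_force: 0.0
```

>>> carry_out(
  plan=[
    {"rotation":[0,0,0],"delta_pos":[0,0,0.015],"grip":0.7},
    {"rotation":[0,0,0],"delta_pos":[0,0,0.015],"grip":0.7},
  ],
)

```text
clock: 10.47
position: [0.5092, -0.1141, -0.002]
tcp_rot: [-0.0, 0.737, 0.676, -0.0]
contact_force: [-0.5, 0.6, -0.5]
gripper_width: 0.0597
gripper_force: 0.0
```

>>> carry_out(
  plan=[
    {"rotation":[0,0,0],"delta_pos":[0,0,0.012],"grip":0.7},
    {"rotation":[0,0,0],"delta_pos":[0,0,0.012],"grip":0.7},
  ],
)

```text
clock: 10.63
position: [0.5094, -0.1141, -0.0026]
tcp_rot: [0.0, 0.737, 0.676, 0.0]
contact_force: [1.2, -0.3, 0.5]
gripper_width: 0.06
gripper_force: 0.0
```

>>> carry_out(
  plan=[
    {"rotation":[0,0,0],"delta_pos":[0,0,0.012],"grip":0.7},
    {"rotation":[0,0,0],"delta_pos":[0,0,0.012],"grip":0.7},
  ],
)

```text
clock: 10.8
position: [0.5094, -0.1141, -0.0027]
tcp_rot: [0.0, 0.737, 0.676, 0.0]
contact_force: [-2.7, 0.6, 5.4]
gripper_width: 0.0595
gripper_force: 3.0
```

```bash
python3 go.py .532 .02 .004 -5.1;  python3 zoom.py s6
```

```text
pos [ 0.5094 -0.1141 -0.0027] yaw -4.99 units [ 1.695  0.135 -0.084] rz 0.0013 tilt [ 0.001 -0.    -1.   ] F [-2.7  0.6  5.4] w 0.0595 t 10.8
[-3.25663368  0.74389781  6.25334809] [ 0.50941122 -0.11415654 -0.00270853] [-7.000e-02 -3.487e+01 -3.828e+01  2.000e-02 -9.400e-01 -1.000e-02]
```

View pics/s6.png

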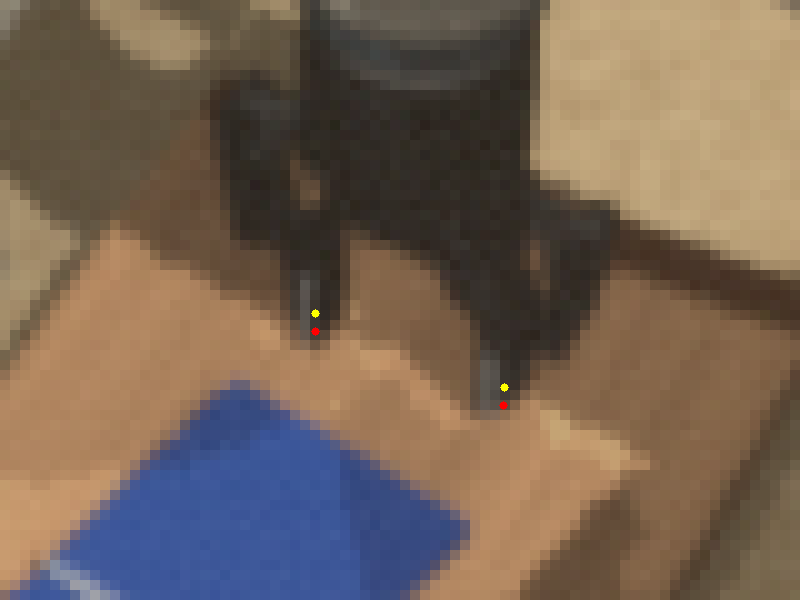

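The fingers touched the board at reading z = -0.0027 (Fz 5.4 N), and the picture shows the tips down on the wood behind the card. I rise about 2 mm and push.

>>> carry_out(
  plan=[
    {"rotation":[0,0,0],"delta_pos":[0,0,-0.03],"grip":0.7},
    {"rotation":[0,0,0],"delta_pos":[0.1,0,-0.03],"grip":0.7},
    {"rotation":[0,0,0],"delta_pos":[0.2,0,-0.03],"grip":0.7},
    {"rotation":[0,0,0],"delta_pos":[0.3,0,-0.03],"grip":0.7},
    {"rotation":[0,0,0],"delta_pos":[0.38,0,-0.03],"grip":0.7},
    {"rotation":[0,0,0],"delta_pos":[0.46,0,-0.03],"grip":0.7},
    {"rotation":[0,0,0],"delta_pos":[0.54,0,-0.03],"grip":0.7},
    {"rotation":[0,0,0],"delta_pos":[0.6,0,-0.03],"grip":0.7},
  ],
)

```text
clock: 11.52
position: [0.5134, -0.0653, -0.0015]
tcp_rot: [-0.0, 0.737, 0.676, -0.0]
contact_force: [0.5, -1.3, -0.6]
gripper_width: 0.0599
gripper_force: 0.2
```

```bash
cat > edges.py <<'E'
# blue card / white line / board in tool frame via wrist colour
from h import *
f=robot.grab_frame("wrist"); s=robot.state(); P=np.array(s["position"])
hsv=cv2.cvtColor(f["pixels"],cv2.COLOR_RGB2HSV)
t=robot.trace(f,"dough_card"); m=t[0]["mask"].astype(np.uint8)
wl=((hsv[...,1]<60)&(hsv[...,2]>150)&(cv2.dilate(m,np.ones((5,5)))>0)).astype(np.uint8)
n,lab,st,_=cv2.connectedComponentsWithStats(wl); i=1+st[1:,4].argmax(); ys,xs=np.nonzero(lab==i)
w=to_world(f,np.c_[xs,ys],.037)[:,:2]; c=w.mean(0); v=np.linalg.svd(w-c)[2][0]; v*=np.sign(v[0])
print("line px",st[i],"mid",((w[w[:,0].argmin()]+w[w[:,0].argmax()])/2).round(4),"yaw",np.degrees(np.arctan2(v[1],v[0])).round(2))
rect(f,"board",.03)
print("F",np.round(s["contact_force"],1),"P",P.round(4))
E
python3 edges.py
```

```text
line px [ 356    0  122   19 1053] mid [0.5604 0.0427] yaw -10.69
board 0.96 rect [515.4 -55.8] [212.  241.2] 85.0 cent [ 0.5153 -0.0238] px 100604
F [ 0.1 -0.6 -0.9] P [ 0.5135 -0.0647 -0.0015]
```

>>> carry_out(
  plan=[
    {"rotation":[0,0,0],"delta_pos":[0.07,0,0],"grip":0.7},
    {"rotation":[0,0,0],"delta_pos":[0.14,0,0],"grip":0.7},
    {"rotation":[0,0,0],"delta_pos":[0.21,0,0],"grip":0.7},
    {"rotation":[0,0,0],"delta_pos":[0.28,0,0],"grip":0.7},
    {"rotation":[0,0,0],"delta_pos":[0.35,0,0],"grip":0.7},
    {"rotation":[0,0,0],"delta_pos":[0.42,0,0],"grip":0.7},
    {"rotation":[0,0,0],"delta_pos":[0.5,0,0],"grip":0.7},
    {"rotation":[0,0,0],"delta_pos":[0.5,0,0],"grip":0.7},
  ],
)

```text
clock: 12.33
position: [0.5169, -0.0251, -0.0014]
tcp_rot: [-0.0, 0.737, 0.676, 0.0]
contact_force: [0.1, 0.3, 0.6]
gripper_width: 0.0598
gripper_force: 0.0
```

```bash
python3 - <<'E'
from h import *
s=robot.state(); print(s["position"],s["contact_force"])
f=robot.grab_frame("top"); np.savez("t2",**{k:np.array(v) for k,v in f.items()})
rect(f,"dough_card",.037); rect(f,"board",.03)
g=robot.grab_frame("wrist")
a=cv2.resize(f["pixels"][170:260,255:365],(550,450),interpolation=0); b=cv2.resize(g["pixels"][:300],(0,0),fx=.39,fy=.39)
c=np.zeros((450+b.shape[0],550,3),np.uint8); c[:450]=a; c[450:,:b.shape[1]]=b
cv2.imwrite("pics/m1.png",c[...,::-1])
E
```

```text
[ 0.51693725 -0.02507469 -0.00138959] [0.14085866 0.26827538 0.64416772]
dough_card 0.73 rect [521.  61.] [143.9  97.5] 84.09 cent [0.5125 0.0737] px 537
board 0.91 rect [510.2 -80.1] [274.  245.1] 85.26 cent [ 0.4869 -0.1164] px 3019
```

View pics/m1.png

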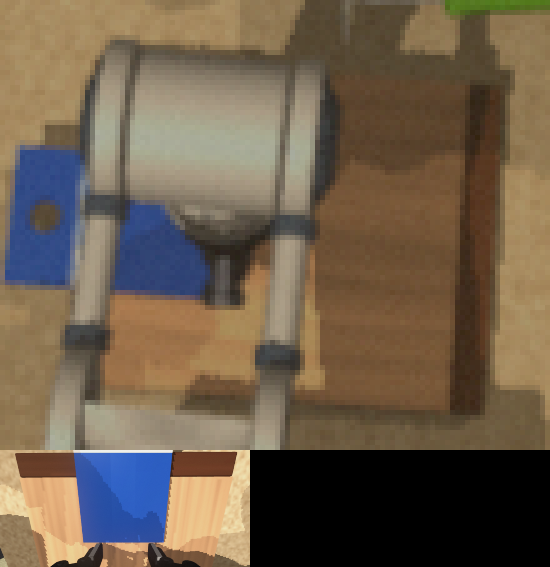

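The card is now square: in the top crop the white line is at column ~80 beside the board's left end. I back off a little and raise the hand so the wrist camera sees both the line and the edge.

>>> carry_out(
  plan=[
    {"rotation":[0,0,0],"delta_pos":[-0.15,0,0],"grip":0.7},
    {"rotation":[0,0,0],"delta_pos":[-0.25,0,-0.2],"grip":0.7},
    {"rotation":[0,0,0],"delta_pos":[-0.25,0,-0.6],"grip":0.7},
    {"rotation":[0,0,0],"delta_pos":[-0.25,0,-1],"grip":0.7},
    {"rotation":[0,0,0],"delta_pos":[-0.25,0,-1],"grip":0.7},
  ],
)

```text
clock: 12.95
position: [0.5184, -0.0482, 0.0862]
tcp_rot: [0.004, 0.738, 0.675, 0.003]
contact_force: [0.1, -0.4, 1.0]
gripper_width: 0.0597
gripper_force: 0.0
```

>>> carry_out(
  plan=[
    {"rotation":[0,0,0],"delta_pos":[0.4,0,-0.4],"grip":0.7},
    {"rotation":[0,0,0],"delta_pos":[0.7,0,-0.8],"grip":0.7},
    {"rotation":[0,0,0],"delta_pos":[0.7,0,-0.8],"grip":0.7},
    {"rotation":[0,0,0],"delta_pos":[0.7,0,-0.8],"grip":0.7},
    {"rotation":[0,0,0],"delta_pos":[0.7,0,-0.8],"grip":0.7},
  ],
)

```text
clock: 13.37
position: [0.52, 0.0087, 0.1423]
tcp_rot: [0.0, 0.737, 0.676, -0.0]
contact_force: [-0.1, 0.4, 0.2]
gripper_width: 0.0595
gripper_force: 0.0
```

```bash
cat > gap.py <<'E'
from h import *
f=robot.grab_frame("wrist"); save(f,"meas"); s=robot.state(); print("P",np.round(s["position"],4))
px=f["pixels"].astype(int); hsv=cv2.cvtColor(f["pixels"],cv2.COLOR_RGB2HSV)
cm=robot.trace(f,"dough_card")[0]["mask"]; bm=robot.trace(f,"board")[0]["mask"]
blue=((hsv[...,0]>95)&(hsv[...,0]<130)&(hsv[...,1]>100))
ys,xs=np.nonzero(blue); print("blue",xs.min(),xs.max(),ys.min(),ys.max())
L=[]
for x in range(xs.min()+8,xs.max()-8):
    r=np.nonzero(blue[:,x])[0]
    g=np.nonzero((np.diff(r)>1)&(np.diff(r)<16))[0]
    for k in g:
        a,b=r[k],r[k+1]; seg=hsv[a+1:b,x]
        if seg[:,1].min()<90: L.append((x,(a+b)/2,b-a-1))
L=np.array(L); print("line cols",len(L),"width px",np.median(L[:,2]),"mid row",np.median(L[:,1]))
w=to_world(f,L[:,:2],.037)[:,:2]; p=np.polyfit(w[:,0],w[:,1],1); r=w[:,1]-np.polyval(p,w[:,0]); k=abs(r)<.002; p=np.polyfit(w[k,0],w[k,1],1)
print("line yaw",np.degrees(np.arctan(p[0])).round(2),"x range",w[k,0].min().round(4),w[k,0].max().round(4),"y@.525",np.polyval(p,.525).round(4))
# board far edge: top of board mask outside card columns
E_=[]
for x in range(640):
    c=np.nonzero(bm[:,x])[0]
    if len(c)>20: E_.append((x,c.min()))
E_=np.array(E_); E_=E_[E_[:,1]>2]; print("board top rows",E_[::30].tolist())
E_=E_[(E_[:,0]<xs.min()-6)|(E_[:,0]>xs.max()+6)]
w=to_world(f,E_-[0,.5],.03)[:,:2]; k=np.ones(len(w),bool)
for _ in range(6): b=np.polyfit(w[k,0],w[k,1],1); k=abs(w[:,1]-np.polyval(b,w[:,0]))<.002
print("edge n",k.sum(),"yaw",np.degrees(np.arctan(b[0])).round(2),"y@.525",np.polyval(b,.525).round(4))
x=470
while x<600:
    print(x,"line-edge mm",round(1000*(np.polyval(p,x/1e3)-np.polyval(b,x/1e3)),2),end="; "); x+=50
# column profiles on band columns
for x in(xs.min()-25,xs.max()+25):
    e=int(np.median(E_[abs(E_[:,0]-x)<5,1])); print("\ncol",x,"row",e,px[e-8:e+9,x].tolist())
E
python3 gap.py
```

```text
P [0.5195 0.0085 0.1413]
blue 113 581 47 385
line cols 114 width px 6.0 mid row 107.5
line yaw -5.05 x range 0.4746 0.5732 y@.525 0.0863
board top rows [[196, 108], [226, 108], [256, 108], [286, 214], [316, 214], [346, 214], [376, 108], [406, 108], [436, 107]]Traceback (most recent call last):
  File "gap.py", line 25, in <module>
    for _ in range(6): b=np.polyfit(w[k,0],w[k,1],1); k=abs(w[:,1]-np.polyval(b,w[:,0]))<.002
                         ~~~~~~~~~~^^^^^^^^^^^^^^^^^
    raise TypeError("expected non-empty vector for x")
TypeError: expected non-empty vector for x
```

```bash
sed -i 's/E_\[(E_\[:,0\]<xs.min()-6)|(E_\[:,0\]>xs.max()+6)\]/E_[(E_[:,0]<L[:,0].min()-14)|(E_[:,0]>L[:,0].max()+14)]/; s/for x in(xs.min()-25,xs.max()+25)/for x in(int(L[:,0].min())-28,int(L[:,0].max())+28)/' gap.py; python3 gap.py
```

```text
P [0.5193 0.0086 0.1409]
blue 89 377 46 392
line cols 110 width px 5.0 mid row 107.0
line yaw -4.94 x range 0.4747 0.5674 y@.525 0.0864
board top rows [[197, 108], [227, 108], [257, 107], [287, 214], [317, 213], [347, 214], [377, 107], [407, 107], [437, 106]]
edge n 121 yaw -4.67 y@.525 0.0871
470 line-edge mm -0.39; 520 line-edge mm -0.63; 570 line-edge mm -0.86; 
col 236 row 108 [[194, 164, 123], [191, 160, 119], [188, 158, 117], [185, 156, 115], [186, 157, 117], [191, 162, 121], [171, 143, 107], [115, 86, 64], [98, 64, 47], [97, 63, 47], [98, 64, 47], [98, 64, 47], [96, 63, 46], [96, 63, 46], [95, 62, 46], [97, 63, 46], [97, 64, 46]]

col 396 row 107 [[182, 154, 114], [161, 138, 103], [164, 140, 106], [184, 158, 119], [202, 174, 131], [199, 172, 129], [175, 146, 108], [113, 81, 58], [94, 52, 34], [98, 55, 36], [99, 55, 36], [99, 57, 36], [100, 57, 37], [99, 56, 36], [99, 56, 36], [100, 56, 37], [98, 56, 36]]
```

The line lies within about 0.6 mm of the edge and square to it to about 0.3°. The hand is clear, well above the card. Handing in.

```bash
python3 -c "
from cell import robot
print(robot.hand_in())"
```

```text
the job is handed in; nothing more can be done
None
```

I pushed the card square over the board's left-hand end, with its white line measured about 0.6 mm short of the edge and the hand clear above, and handed the job in; during the first push one fingertip rode onto the card (about 5 N), so I backed off and pushed again.

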